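# Shut the baby-jar bin and ratchet its child-lock bar across

### The job

Shut the white tilt-out bin of baby jars: push it against its rubber seal until the latch catches and it stays shut. Then flip the ratchet's red direction lever over from the unlocking side (leaning towards the robot) to the locking side (leaning away from the robot), swing the blue handle well back, away from the robot, to feel that it now free-wheels while the yellow bar stays put, and work the handle until the bar has turned clockwise to its stop and lies straight across the front of the bin. Never wind the bar backwards past its parked place, and leave the cup, bowl and lid where they are.

Things in the scene. Friction and masses are not known exactly. Their poses are not given: they have to be found in the camera images.
- ratchet_axis (a point): On the vertical axis of the ratchet, 122 mm above the table, mid-height of the handle. Its axes are the fixed wooden unit's: x from the bin's front into the unit (away from the robot), y to the left along the bin's front, z up. The ratchet head is a steel disc, radius 47 mm about this axis, its top 6 mm above this point.
- bin_hinge (a point): Middle of the bin's hinge line at the panel's lower back edge, 16 mm above the table, on the fixed unit (axes as the unit's); hinge line along y. It is 35 mm along x and 170 mm along y of the unit from ratchet_axis.
- bin_top (a point): On the outer (robot-side) face of the bin's white front panel, mid-width, 110 mm up it, 16 mm below its top edge. x is the panel's inward normal (push this way), y its width, z up the panel. Panel 200 mm wide, 126 high, 12 thick. The hinge line is 12 mm along x and 110 mm down z from here. The bin, with six glass jars, weighs about 0.4 kg.
- bin (a joint): Tilt of the bin in rad: 0 shut, positive tilted out to the robot, at most 0.6. A stiff hinge (about 2 N at bin_top) holds it where left. Over the last 0.14 rad a roller catch and the rubber seal resist, up to about 12 N at bin_top; pushed to its stop at 0 the catch holds it; let go earlier it hangs part open or springs out.
- lever_tab (a point): Middle of the upright red tab at the tip of the direction lever, on top of the ratchet head: 12 mm thick across the lever, 16 mm along it, 38 mm tall, top 16 mm above here (168 mm above the table), the lever arm 13 mm below. The tab is 58 mm from the lever's pivot, which sits on the handle 54 mm out from ratchet_axis. x points from tab to pivot, z up.
- lever (a joint): Direction lever, rad, relative to the handle. -0.5: tab on the robot's side, handle drives the bar anticlockwise and free-wheels clockwise. +0.5: tab on the far side, drives clockwise, free-wheels anticlockwise. Grows clockwise from above. Sprung ends hold it, but it can hang between: push it right over; some 4 N at the tab hardly moves the handle, the tab being near ratchet_axis.
- handle_grip (a point): Middle of the blue ratchet handle's grip, 150 mm out from ratchet_axis, 122 mm above the table. x points outward along the handle, z up. The grip is a level bar 22 mm wide and 24 mm high, from 70 to 205 mm out; the space beneath it is free down to 45 mm above the table.
- handle (a joint): Swing of the ratchet handle, rad: 0 = along the unit's -y; grows clockwise from above (towards the robot); stops at -0.7 and +0.7. The wheel has 16 teeth, so up to 0.4 rad is lost at the start of a driving stroke. Free-wheeling takes up to 3 N at the grip, driving about 5 N; it stays where it is left.
- bar_tip (a point): Outer end of the yellow locking bar, 170 mm from the ratchet axis, 89 mm above the table; the bar is 16 mm wide and 18 mm high, lower than the handle. x points outward along the bar.
- bar (a joint): Turn of the yellow locking bar, rad, clockwise from above: 0 = parked, along the unit's -x (to the robot); 1.57 = hard stop, along the unit's +y, straight across the bin's front. Starts between 0 and 0.3, can be wound back to -0.5. Moves only by the ratchet (0.5 N m of friction), stays where left; forced on at the stop, the ratchet's teeth slip.
- sippy_cup_mid (a point): Middle of the green sippy cup with white lid and closed flip spout, 74 mm across and 123 mm high. Bystander.
- steel_bowl_mid (a point): Middle of the stainless bowl, 116 mm across, 55 mm high. Bystander.
- pot_lid_mid (a point): Middle of the aluminium lid with black knob, 110 mm across, 28 mm high, lying flat. Bystander.

How it is judged:
By the outcome, as a careful person would: the job done as asked, in the order asked, and still so for the second after the job is handed in, with the robot touching nothing.
It also fails if it takes over 72 s, if anything falls off the work surface, if the arm or the gripper's body presses on something with over 40 N, if the wrist force passes 120 N, or if a joint passes its speed limit or range.

### The arm

A 6-joint arm with a two-finger parallel gripper is mounted at the origin on the work surface. World frame = base frame: x ahead of the robot, y to its left, z up, the work surface at z = 0. Lengths are in mm, angles in rad, forces in N, time in s.
With the tool pointing down it reaches from about 375 to 975 mm from the base axis. Payload 3.8 kg.
Tool frame: the origin (TCP) lies midway between the tips of the shut fingers; the grasp point (between the pads) lies 19 mm behind it; z points along the fingers, y is the direction in which the jaws open and shut (so a half turn about z gives the same grasp; the last joint's range is limited). The gripper opens to 88 mm and grips with 3 to 60 N. Pads are 18 mm wide; open, the fingers measure 123 mm over their backs; the gripper's body (75 mm by 187 mm) begins 45 mm behind the grasp point.
Start: joints at [1.218, 0.264, 1.604, -0, 1.274, -0.037], TCP at [209.637, 641.615, 238.706] pointing down, gripper open.
Joint ranges: [-2.63, 2.63], [-0.94, 2.18], [0.31, 2.57], [-1.31, 4.45], [0, 2.66], [-2.55, 2.55]. Speed limits (rad/s): [2.57, 2.57, 3.14, 3.14, 3.14, 3.14].

### API

Orientations are given as a rotation vector (axis times angle).
In Python, from rig import observe, get_image, camera_info, close_job gives the robot as it stands. The module is installed in compiled form; this text tells all that it offers.
- The arm moves only by the tool apply_moves, never from a script. Its argument "motion" is a list of rows, each a list of 3 entries, a list of its own where there are three numbers: the finger opening in cm, from 0 to 8.81, then the shift along the tool's x, y, z in cm, then the turn, a rotation vector about the tool's x, y, z in rad. In form: [[jaw, [dx, dy, dz], [ax, ay, az]], ...]. A call has 1 to 5 rows; each row is the pose to reach, as a shift and turn from the pose measured when the call began, along the tool's axes at that moment; what a row does not reach only later rows make up. A row lasts 1/8 s, in which the tool goes at most 62.5 mm and 10.7 degrees, less where a joint would pass 70% of its speed; a pose out of reach is approached as far as the arm can. A call with a gripper value outside its range is refused whole. The fingers move at their own pace and stop on an object; "newtons" is the grip in N (left out, the last holds). Time passes only in rows, so rows that repeat a pose let the fingers close. It gives the time, the measured TCP pose, the force and the opening at its end, in the units of the state.
- observe(): the state, without advancing time (a new reading comes with each control period).
- get_image(name): name is "side" or "top" or "wrist"; returns the picture (420x560x3 uint8, red, green, blue); there is no depth.
- camera_info(name): a dict with "camera_matrix" (3x3 intrinsics, pixels), "k1" (the pictures are not rectified: a ray, as slopes to the right and down, at radius r is drawn at 1 + k1 r^2 times it, then the intrinsics apply), "eye" and "orientation" of the camera in the world. Camera axes: x right, y down, z forward; pixel columns grow to the right and rows downward; lengths in mm; the calibration is good to about 2 mm. A picture is of the moment at which its call begins: read the wrist's pose just before it. camera_info takes no time and is no camera call; for the wrist camera it gives the pose at the moment of the call.
- close_job(): hands the job in, once; it reports no verdict.
The state is a dict: "time": time; "q": joint angles; "dq": joint speeds; "effort": joint torques, N m; "ee_pos": TCP position; "ee_rot": TCP orientation; "wrist_force": force on the tool from outside, world axes, zero at the start; "torque": the same for the moment, N m; "finger_gap": finger opening in mm.
Only numpy, scipy, OpenCV 4.12 (cv2) and the standard library are available. Lean on these libraries where they do the work, as an engineer would, in place of code of your own. Each camera call takes 0.05 s, during which the arm holds its last target.

## Working session

There is one attempt and no reset: what is moved stays moved. The work goes in short steps, Python scripts to look and compute and a tool call to move; the robot and the scene stay as the last step left them, time stands still between calls to the robot, and variables do not carry over. Pictures are saved under pics/ and viewed, and the job is handed in when it is done.

Besides the shell and the picture viewer there is one more tool, called after "Call:" by a JSON object that holds its "api" and its "payload", one argument or row to a line. apply_moves: Moves the arm, as the interface text tells. Its arguments: {"type":"object","properties":{"motion":{"type":"array","items":{"type":"array"}},"newtons":{"type":"number"}},"required":["motion"]}

```bash
mkdir -p pics; python3 - <<'E'
from rig import *
import cv2
print(observe())
for n in ["side","top","wrist"]:
    print(n,camera_info(n)); im=get_image(n); cv2.imwrite(f"pics/{n}0.png",im[:,:,::-1])
E
```

```text
{'time': 0.0, 'q': array([ 1.21805318e+00,  2.64743700e-01,  1.60535681e+00, -3.56573880e-05,
        1.27370830e+00, -3.68741795e-02]), 'dq': array([-0.00038632, -0.0005227 , -0.00013605,  0.00062512,  0.00098306,
       -0.0002657 ]), 'effort': array([ 5.86084552e-04, -5.02116179e+01, -3.56877100e+01,  7.30181322e-02,
        2.96869583e-02, -1.85073868e-04]), 'ee_pos': array([209.43495331, 640.94129668, 237.40366509]), 'ee_rot': array([-0.49402696, -3.10210329,  0.00342522]), 'wrist_force': array([ 0.10816748,  0.11764537, -0.27844326]), 'torque': array([ 0.01171483, -0.00935039, -0.01155958]), 'finger_gap': 88.50496889538543}
side {'camera_matrix': array([[451.68931088,   0.        , 281.37396352],
       [  0.        , 451.68931088, 201.95127723],
       [  0.        ,   0.        ,   1.        ]]), 'k1': 0.004574599029094762, 'eye': array([ 503.33077399, -607.13654015,  769.28583547]), 'orientation': array([-2.27279381,  0.04978625, -0.02460531])}
top {'camera_matrix': array([[494.40685754,   0.        , 282.33927797],
       [  0.        , 494.40685754, 214.87375117],
       [  0.        ,   0.        ,   1.        ]]), 'k1': -0.08022797188691835, 'eye': array([ 457.10890958,  143.44510602, 1241.36982338]), 'orientation': array([-2.20019576,  2.16072459, -0.08946826])}
wrist {'camera_matrix': array([[330.62730424,   0.        , 278.12109525],
       [  0.        , 330.62730424, 207.05273623],
       [  0.        ,   0.        ,   1.        ]]), 'k1': -0.06622330494093541, 'eye': array([130.13300302, 666.97733483, 384.78632699]), 'orientation': array([2.31852675, 1.68165973, 0.27401897])}
```

View pics/side0.png

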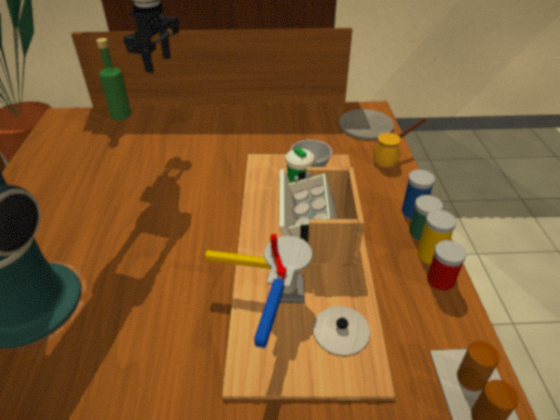

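View pics/top0.png

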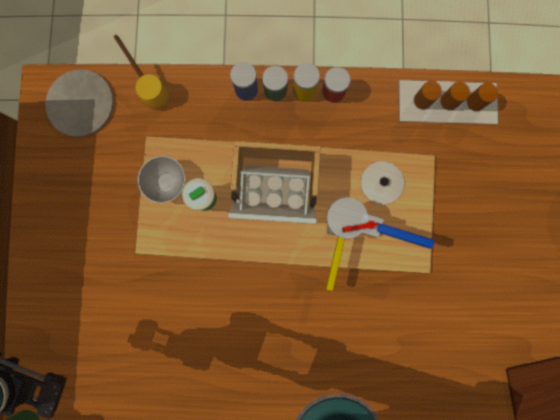

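View pics/wrist0.png

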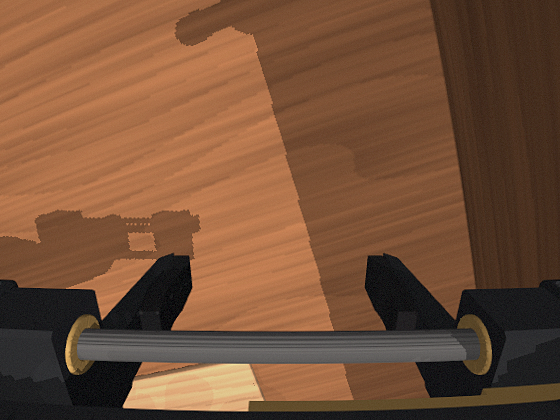

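The top view (up = away from the robot, left = +y) shows the open bin at (272,195), disc at (348,217), blue handle to (433,243), yellow bar to (331,290), red lever (345–375,228). The lid is at (382,182), the cup at (198,194) and the bowl at (162,179). Next I'll measure.

```bash
cat > h.py <<'E'
import numpy as np, cv2
from scipy.spatial.transform import Rotation as R
from rig import *
def cam(n):
    c=camera_info(n); return c
def ray(c,u,v):
    K=np.array(c["camera_matrix"]);k=c["k1"]
    p=np.array([(u-K[0,2])/K[0,0],(v-K[1,2])/K[1,1]]); s=p.copy()
    for _ in range(20): s=p/(1+k*(s@s))
    return R.from_rotvec(c["orientation"]).apply([s[0],s[1],1.])
def onz(c,u,v,z):
    d=ray(c,u,v); e=c["eye"]; return e+d*(z-e[2])/d[2]
def tri(c1,p1,c2,p2):
    d1=ray(c1,*p1);d2=ray(c2,*p2);e1=c1["eye"];e2=c2["eye"]
    A=np.stack([d1,-d2],1); t=np.linalg.lstsq(A,e2-e1,rcond=None)[0]
    a=e1+t[0]*d1;b=e2+t[1]*d2; return (a+b)/2,np.linalg.norm(a-b)
def proj(c,P):
    K=np.array(c["camera_matrix"]);q=R.from_rotvec(c["orientation"]).inv().apply(np.asarray(P)-c["eye"])
    s=q[:2]/q[2]; s=s*(1+c["k1"]*(s@s)); return K[0,0]*s[0]+K[0,2],K[1,1]*s[1]+K[1,2]
E
python3 - <<'E'
from h import *
for n in ["top","side"]:
    c=cam(n); im=cv2.imread(f"pics/{n}0.png"); hs=cv2.cvtColor(im,cv2.COLOR_BGR2HSV)
    big=cv2.resize(im[120:310,120:450] if n=="top" else im[140:360,190:400],None,fx=2.4,fy=2.4,interpolation=cv2.INTER_CUBIC); cv2.imwrite(f"pics/{n}0z.png",big)
    for nm,lo,hi,z in [("blue",(105,150,80),(125,255,255),134),("yel",(22,200,120),(33,255,255),98),("red",(0,220,130),(4,255,255),139)]:
        m=cv2.inRange(hs,np.array(lo),np.array(hi)); 
        nl,l,st,ce=cv2.connectedComponentsWithStats(m)
        for i in range(1,nl):
            if st[i,4]>25:
                pts=cv2.findContours((l==i).astype(np.uint8),0,2)[0][0]
                b=cv2.boxPoints(cv2.minAreaRect(pts))
                mids=[(b[j]+b[(j+1)%4])/2 for j in range(4)]
                L=[np.linalg.norm(b[j]-b[(j+1)%4]) for j in range(4)]
                e=[mids[j] for j in range(4) if L[j]<=min(L)+.1*0+1e-3]
                print(n,nm,st[i],ce[i].round(1),[ (x.round(1).tolist(),onz(c,*x,z).round(1).tolist()) for x in e])
E
```

```text
top blue [378 225  56  23 449] [405.4 235.6] [([377.70001220703125, 227.0], [523.6, -71.9, 134.0]), ([432.3999938964844, 244.0], [487.1, -196.3, 134.0])]
top yel [136  75  26  25 475] [148.3  86.9] [([136.60000610351562, 83.4000015258789], [860.5, 499.0, 98.0]), ([159.6999969482422, 91.0], [841.7, 441.9, 98.0])]
top yel [326 238  18  53 383] [334.7 264.3] [([340.8999938964844, 238.0], [498.8, 6.7, 98.0]), ([328.8999938964844, 290.0], [378.7, 33.1, 98.0])]
top red [357 222  18   6  59] [367.2 225.1] [([374.0, 224.5], [528.7, -62.6, 139.0]), ([357.0, 224.5], [528.0, -24.4, 139.0])]
side blue [255 279  28  67 746] [269.  312.6] [([279.5, 279.5], [524.3, -74.2, 134.0]), ([258.6000061035156, 344.8999938964844], [485.7, -205.9, 134.0])]
side yel [421 230  30  32 352] [432.3 243.6] [([440.0, 230.0], [874.6, 77.4, 98.0]), ([430.3999938964844, 262.6000061035156], [826.5, -13.7, 98.0])]
side yel [206 250  63  18 568] [235.8 258.2] [([205.60000610351562, 254.10000610351562], [378.8, 28.4, 98.0]), ([268.5, 262.5], [505.3, 0.2, 98.0])]
side red [275 253  10  24 103] [279.4 265.7] [([276.8999938964844, 252.8000030517578], [521.9, -12.8, 139.0]), ([282.29998779296875, 276.20001220703125], [529.5, -70.9, 139.0])]
```

```bash
python3 -c "
import cv2
im=cv2.imread('pics/top0.png');cv2.imwrite('pics/top0r.png',cv2.resize(im[130:300,220:440],None,fx=3.5,fy=3.5,interpolation=cv2.INTER_CUBIC))"
```

```text
(no output)
```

View pics/top0r.png

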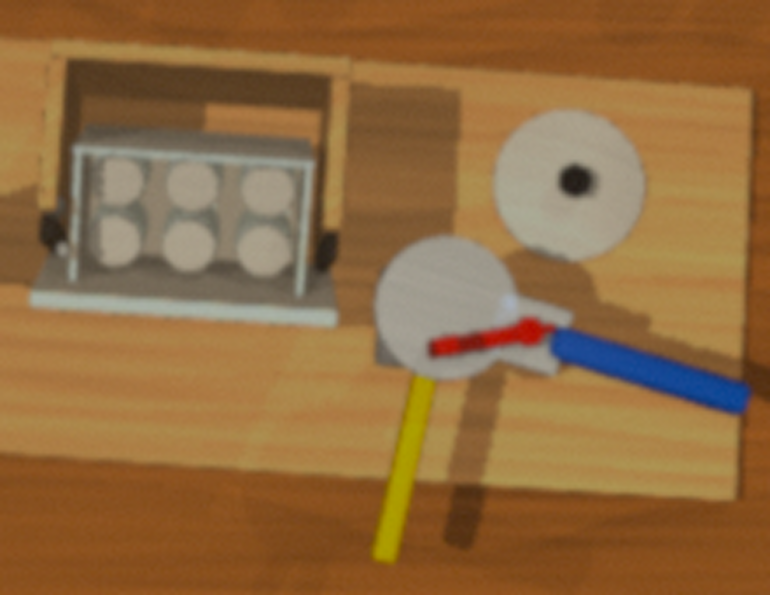

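View pics/side0z.png

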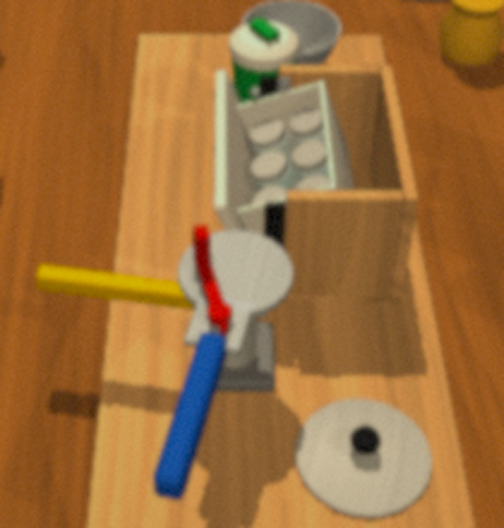

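```bash
python3 - <<'E'
from h import *
c=cam("top"); s=cam("side")
t=lambda x,y:(220+x/3.5-.36,130+y/3.5-.36)
sd=lambda x,y:(190+x/2.4-.3,140+y/2.4-.3)
P=lambda n,x,y,z:print(n,onz(c,*t(x,y),z).round(1))
A=onz(c,*t(447,308),128);print("axis",A, "side",onz(s,*sd(237,272),128))
P("boardR top",752,90,0);P("boardR bot",740,499,0)
P("board front L",0,453,0)
print("panel top L tri",tri(c,t(32,297),s,sd(220,72)),"R",tri(c,t(336,318),s,sd(222,208)))
print("tabtop",tri(c,t(436,347),s,sd(201,230)), onz(c,*t(436,347),168))
P("unit back L",52,44,150);P("unit back R",350,60,150)
for nm,p in [("tri pivot",None)]:
    print(onz(c,*t(533,331),143))
cor=[onz(c,*t(740,499),18),onz(c,*t(0,453),18)]
d=cor[1]-cor[0];print("yaw front", np.arctan2(-d[0],d[1]))
for z in (120,128,134):
  a=onz(c,*t(32,305),z);b=onz(c,*t(336,326),z);d=a-b;print(z,a,b,np.linalg.norm(d),"yaw",np.arctan2(-d[0],d[1]))
E
```

```text
axis [543.87830932  -4.03589424 128.        ] side [544.51265829  -3.98970048 128.        ]
boardR top [ 718.3 -244.9    0. ]
boardR bot [ 419.8 -234.     0. ]
board front L [444.  298.1   0. ]
panel top L tri (array([544.20565951, 263.7082303 , 132.30976966]), np.float64(3.162058657896379)) R (array([535.76269831,  67.93252873, 131.52901448]), np.float64(0.193136062345729))
tabtop (array([516.31400994,   7.58685904, 165.27575462]), np.float64(0.30103301034285007)) [516.31442278   7.93426855 168.        ]
unit back L [707.5 253.5 150. ]
unit back R [700.5  62.2 150. ]
[528.9906096  -57.19532113 143.        ]
yaw front -0.04527704481475911
120 [541.5565355  264.94052949 120.        ] [531.46831715  67.08308845 120.        ] 198.1144596467176 yaw -0.05094319312079805
128 [540.95407502 264.07376513 128.        ] [530.93782735  67.62786514 128.        ] 196.70108500069819 yaw -0.050943193120797876
134 [540.50222966 263.42369187 134.        ] [530.53995999  68.03644766 134.        ] 195.6410540161836 yaw -0.05094319312079789
```

```bash
cat >> h.py <<'E'
U=np.array([.999,-.045,0]);V=np.array([.045,.999,0]);AX=np.array([544.,-4,0])
def w(ux,uy,z): 
    p=AX+ux*U+uy*V; p[2]=z; return p
# tool yaw: angle of tool y axis in world (down-pointing tool)
def downrot(yaw,tilt=None):
    y=np.array([np.cos(yaw),np.sin(yaw),0]);z=np.array([0,0,-1.]);x=np.cross(y,z)
    M=R.from_matrix(np.stack([x,y,z],1))
    return M
def rel(targets,st=None):
    st=st or observe(); p0=st["ee_pos"];R0=R.from_rotvec(st["ee_rot"])
    print("t",round(st["time"],2),"p",p0.round(1),"yaw",round(float(np.arctan2(*R0.as_matrix()[1::-1,1])),3),"F",st["wrist_force"].round(1),"gap",round(st["finger_gap"],1))
    for p,Rt in targets:
        print((R0.inv().apply(np.asarray(p)-p0)/10).round(2).tolist(),(R0.inv()*Rt).as_rotvec().round(3).tolist())
E
python3 - <<'E'
from h import *
c=cam("top"); s=cam("side")
t=lambda x,y:(220+x/3.5-.36,130+y/3.5-.36)
sd=lambda x,y:(190+x/2.4-.3,140+y/2.4-.3)
print("unit corner R back",tri(c,t(350,60),s,sd(413,195)), "front?",tri(c,t(330,250),s,sd(275,200)))
print(w(23,170,0), w(35,170,0))
rel([(w(-60,170,240),downrot(1.526)),(w(-60,170,112),downrot(1.526))])
E
```

```text
unit corner R back (array([699.48468212,  62.0494403 , 145.92074355]), np.float64(3.8239298208931105)) front? (array([580.43154167,  72.53890472, 134.64686662]), np.float64(2.0043188762257858))
[574.627 164.795   0.   ] [586.615 164.255   0.   ]
t 0.15 p [209.5 641.1 237.7] yaw 1.255 F [ 0.4  1.5 -0.2] gap 88.1
[-41.51, -36.15, -0.17] [-0.002, -0.0, -0.271]
[-41.51, -36.13, 12.63] [-0.002, -0.0, -0.271]
```

Call:
{"api": "apply_moves", "payload": {
  "motion": [
    [0,[-5,-4.3,0],[0,0,-0.1]],
    [0,[-9.8,-8.5,0],[0,0,-0.27]],
    [0,[-14.5,-12.7,0],[0,0,-0.27]],
    [0,[-19.4,-16.9,0],[0,0,-0.27]],
    [0,[-24,-21,0],[0,0,-0.27]]
  ],
  "newtons": 30
}}

```text
time: 0.78
ee_pos: [369.6, 370.9, 237.9]
ee_rot: [-0.071, -3.14, 0.003]
wrist_force: [0.3, 0.7, 1.1]
finger_gap: 40.7
```

```bash
python3 - <<'E'
from h import *
rel([(w(-60,170,240),downrot(1.526)),(w(-60,170,112),downrot(1.526))])
E
```

```text
t 0.78 p [369.6 370.9 237.9] yaw 1.525 F [0.3 0.7 1.1] gap 40.7
[-13.12, -19.66, -0.18] [-0.002, -0.0, -0.001]
[-13.12, -19.64, 12.62] [-0.002, -0.0, -0.001]
```

Call:
{"api": "apply_moves", "payload": {
  "motion": [
    [0,[-3.3,-5,0],[0,0,0]],
    [0,[-6.6,-10,0],[0,0,0]],
    [0,[-10,-15,0],[0,0,0]],
    [0,[-13.1,-19.6,2],[0,0,0]],
    [0,[-13.1,-19.6,7],[0,0,0]]
  ]
}}

```text
time: 1.4
ee_pos: [495.9, 166.4, 170.4]
ee_rot: [0.079, 3.133, -0.0]
wrist_force: [0.5, 1.3, -0.1]
finger_gap: 0.7
```

```bash
python3 - <<'E'
from h import *
rel([(w(-60,170,112),downrot(1.526)),(w(-45,170,112),downrot(1.526)),(w(11,170,112),downrot(1.526))])
E
```

```text
t 1.4 p [495.9 166.4 170.4] yaw 1.52 F [ 0.5  1.3 -0.1] gap 0.7
[0.47, 0.19, 5.83] [-0.0, 0.007, -0.006]
[-1.03, 0.2, 5.85] [-0.0, 0.007, -0.006]
[-6.63, 0.23, 5.89] [-0.0, 0.007, -0.006]
```

Call:
{"api": "apply_moves", "payload": {
  "motion": [
    [0,[0.5,0.2,3],[0,0,0]],
    [0,[0.2,0.2,5.8],[0,0,0]],
    [0,[-1.2,0.2,5.8],[0,0,0]],
    [0,[-2.4,0.2,5.8],[0,0,0]],
    [0,[-3.4,0.2,5.8],[0,0,0]]
  ]
}}

```text
time: 2.02
ee_pos: [532.4, 167.1, 114.4]
ee_rot: [0.079, 3.131, 0.001]
wrist_force: [-1.2, -0.4, 1.9]
finger_gap: 0.1
```

```bash
python3 - <<'E'
from h import *
rel([(w(11,170,112),downrot(1.526))])
E
```

```text
t 2.02 p [532.4 167.1 114.4] yaw 1.52 F [-1.2 -0.4  1.9] gap 0.1
[-3.03, -0.02, 0.27] [0.001, 0.009, -0.006]
```

Call:
{"api": "apply_moves", "payload": {
  "motion": [
    [0,[-1,0,0.2],[0,0,0]],
    [0,[-1.7,0,0.2],[0,0,0]],
    [0,[-2.2,0,0.2],[0,0,0]],
    [0,[-2.6,0,0.2],[0,0,0]],
    [0,[-3,0,0.2],[0,0,0]]
  ]
}}

```text
time: 2.65
ee_pos: [561.3, 165.7, 112.9]
ee_rot: [0.079, 3.134, 0.001]
wrist_force: [-4.1, 0.4, 2.5]
finger_gap: 0.2
```

```bash
python3 - <<'E'
from h import *
rel([(w(11,170,112),downrot(1.526))])
E
```

```text
t 2.65 p [561.3 165.7 112.9] yaw 1.52 F [-4.1  0.4  2.5] gap 0.2
[-0.13, -0.03, 0.09] [0.001, 0.007, -0.006]
```

Call:
{"api": "apply_moves", "payload": {
  "motion": [
    [0,[-0.3,0,0.1],[0,0,0]],
    [0,[-0.6,0,0.1],[0,0,0]],
    [0,[-0.6,0,0.1],[0,0,0]]
  ]
}}

```text
time: 3.02
ee_pos: [564.3, 165.6, 111.7]
ee_rot: [-0.08, -3.14, -0.0]
wrist_force: [-11.9, 0.9, 9.5]
finger_gap: 0.3
```

Call:
{"api": "apply_moves", "payload": {
  "motion": [
    [0,[-0.3,0,0],[0,0,0]],
    [0,[-0.5,0,0],[0,0,0]],
    [0,[-0.5,0,0],[0,0,0]]
  ]
}}

```text
time: 3.4
ee_pos: [564.2, 165.6, 111.6]
ee_rot: [-0.079, -3.129, 0.001]
wrist_force: [-19.3, 1.1, 14.4]
finger_gap: 0.6
```

Call:
{"api": "apply_moves", "payload": {
  "motion": [
    [0,[-0.5,0,0],[0,0,0]],
    [0,[-0.7,0,0],[0,0,0]],
    [0,[0.5,0,0],[0,0,0]],
    [0,[2.5,0,0],[0,0,0]],
    [0,[7,0,-1],[0,0,0]]
  ]
}}

```text
time: 4.03
ee_pos: [495.4, 169.1, 122.2]
ee_rot: [-0.081, -3.131, 0.001]
wrist_force: [-1.2, 0.2, 1.3]
finger_gap: 0.5
```

```bash
python3 - <<'E'
from h import *
for n in ["top","side"]:
    im=cv2.cvtColor(get_image(n),cv2.COLOR_RGB2BGR); cv2.imwrite(f"pics/{n}1.png",im)
    z=cv2.resize(im[130:300,220:440] if n=="top" else im[140:360,190:400],None,fx=3.5 if n=="top" else 2.4,fy=3.5 if n=="top" else 2.4,interpolation=cv2.INTER_CUBIC); cv2.imwrite(f"pics/{n}1z.png",z)
rel([])
E
```

```text
t 4.12 p [491.7 169.  122.3] yaw 1.521 F [ 0.6  1.1 -0.1] gap 0.7
```

View pics/top1z.png

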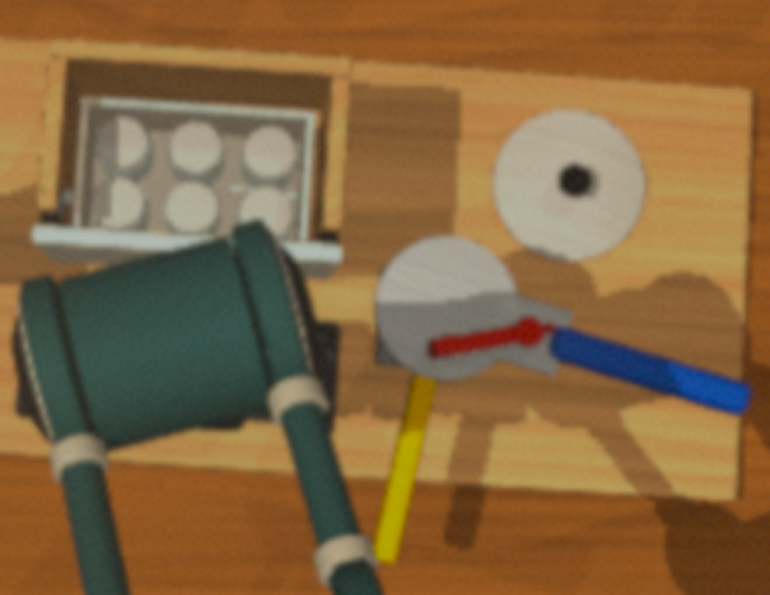

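View pics/side1z.png

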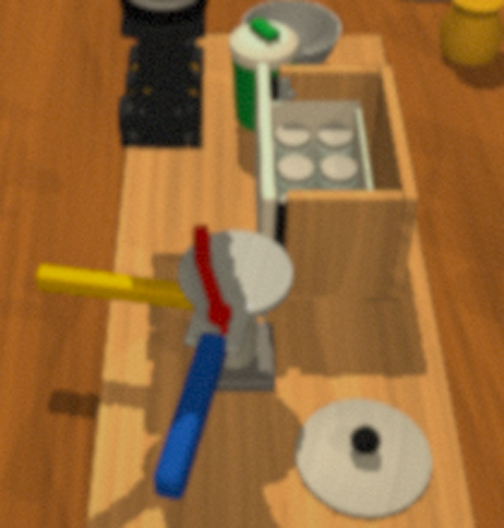

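The panel is now upright and flush with the unit's front, and it stays there after release. Next is the lever: I'll approach behind the tab.

```bash
python3 - <<'E'
from h import *
r=downrot(1.28)
rel([((480,12,195),r),((484,11,148),r)])
E
```

```text
t 4.12 p [491.7 169.  122.3] yaw 1.521 F [ 0.6  1.1 -0.1] gap 0.7
[0.47, -15.75, -7.24] [-0.003, -0.012, 0.241]
[0.01, -15.82, -2.55] [-0.003, -0.012, 0.241]
```

Call:
{"api": "apply_moves", "payload": {
  "motion": [
    [0,[0,0,-5.5],[0,0,0]],
    [0,[0.2,-5.5,-7.2],[0,-0.01,0.1]],
    [0,[0.4,-11,-7.2],[0,-0.01,0.24]],
    [0,[0.4,-15.8,-7.2],[0,-0.01,0.24]],
    [0,[0.4,-15.8,-7.2],[0,-0.01,0.24]]
  ]
}}

```text
time: 4.75
ee_pos: [481.9, 8.5, 195.0]
ee_rot: [0.461, 3.107, -0.005]
wrist_force: [0.5, 0.2, -0.3]
finger_gap: 0.6
```

```bash
python3 - <<'E'
from h import *
r=downrot(1.28)
d=np.array([.958,-.286,0])
rel([((484,11,148),r)]+[(np.array([484,11,148])+d*k,r) for k in (20,40,60,80)])
im=cv2.cvtColor(get_image("side"),cv2.COLOR_RGB2BGR); cv2.imwrite("pics/side2.png",cv2.resize(im[140:360,190:400],None,fx=2.4,fy=2.4))
im=cv2.cvtColor(get_image("wrist"),cv2.COLOR_RGB2BGR); cv2.imwrite("pics/wrist2.png",im)
E
```

```text
t 4.75 p [481.9   8.5 195. ] yaw 1.276 F [ 0.5  0.2 -0.3] gap 0.6
[-0.12, 0.31, 4.7] [-0.003, 0.001, -0.004]
[-2.12, 0.32, 4.7] [-0.003, 0.001, -0.004]
[-4.12, 0.33, 4.7] [-0.003, 0.001, -0.004]
[-6.12, 0.34, 4.71] [-0.003, 0.001, -0.004]
[-8.12, 0.35, 4.71] [-0.003, 0.001, -0.004]
```

View pics/wrist2.png

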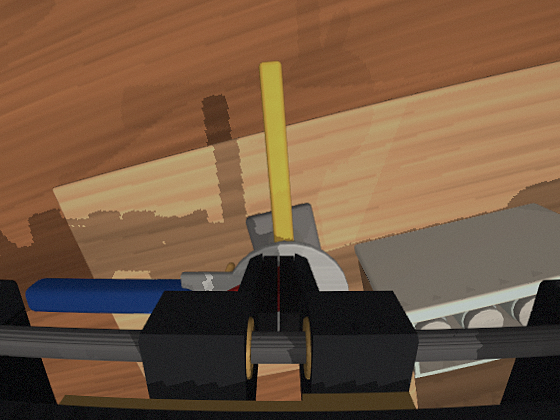

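View pics/side2.png

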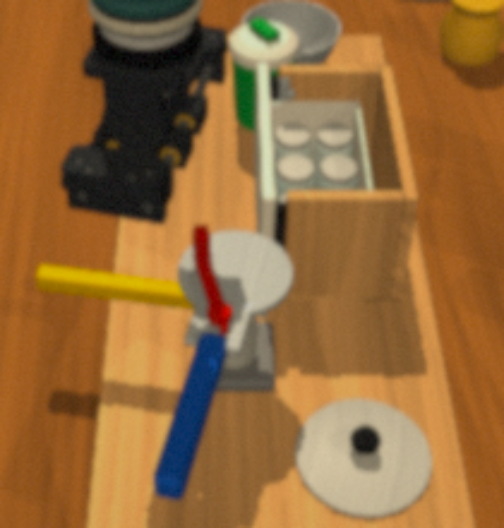

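```bash
python3 - <<'E'
from h import *
u=proj(cam("side"),[482,8.5,195]);print((u[0]-190)*2.4,(u[1]-140)*2.4)
u=proj(cam("side"),[482,8.5,240]);print((u[0]-190)*2.4,(u[1]-140)*2.4)
rel([])
im=cv2.cvtColor(get_image("side"),cv2.COLOR_RGB2BGR); cv2.imwrite("pics/side3.png",cv2.resize(im[140:360,190:400],None,fx=2.4,fy=2.4))
E
```

```text
155.76122428851207 202.33243223573655
153.54940392525663 158.32290657840318
t 4.85 p [481.7  11.1 194.8] yaw 1.279 F [-0.1 -0.4 -1.1] gap 0.2
```

View pics/side3.png

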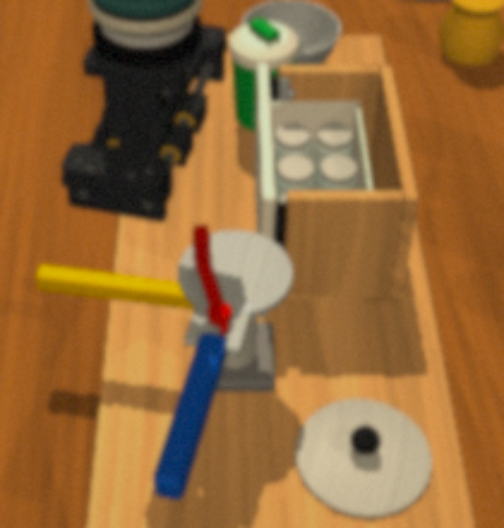

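The gripper body hides the tips in this view, but the projected TCP agrees. Descending behind the tab, then pushing.

Call:
{"api": "apply_moves", "payload": {
  "motion": [
    [0,[-0.1,0,3],[0,0,0]],
    [0,[-0.1,0,4.7],[0,0,0]],
    [0,[-1,0,4.7],[0,0,0]],
    [0,[-2,0,4.7],[0,0,0]],
    [0,[-3,0,4.7],[0,0,0]]
  ]
}}

```text
time: 5.52
ee_pos: [508.1, 6.3, 147.8]
ee_rot: [-0.455, -3.099, -0.006]
wrist_force: [-15.6, 16.6, 9.4]
finger_gap: 0.2
```

Call:
{"api": "apply_moves", "payload": {
  "motion": [
    [0,[-0.8,0,0],[0,0,0]],
    [0,[-1.6,0,0],[0,0,0]],
    [0,[-2.4,0,0],[0,0,0]],
    [0,[-2.4,0,0],[0,0,0]]
  ]
}}

```text
time: 6.02
ee_pos: [533.3, 5.2, 148.2]
ee_rot: [-0.457, -3.1, -0.023]
wrist_force: [3.8, 21.3, -4.1]
finger_gap: 0.4
```

```bash
python3 - <<'E'
from h import *
rel([])
im=cv2.cvtColor(get_image("side"),cv2.COLOR_RGB2BGR); cv2.imwrite("pics/side4.png",cv2.resize(im[140:360,190:400],None,fx=2.6,fy=2.6,interpolation=cv2.INTER_CUBIC))
im=cv2.cvtColor(get_image("wrist"),cv2.COLOR_RGB2BGR); cv2.imwrite("pics/wrist4.png",im)
E
```

```text
t 6.03 p [533.3   5.2 148.2] yaw 1.278 F [ 3.8 21.3 -4.1] gap 0.4
```

View pics/wrist4.png

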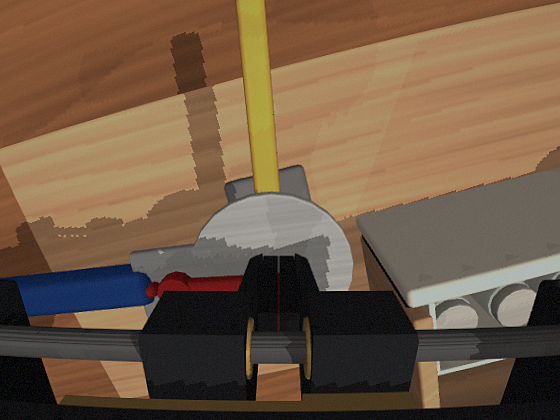

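View pics/side4.png

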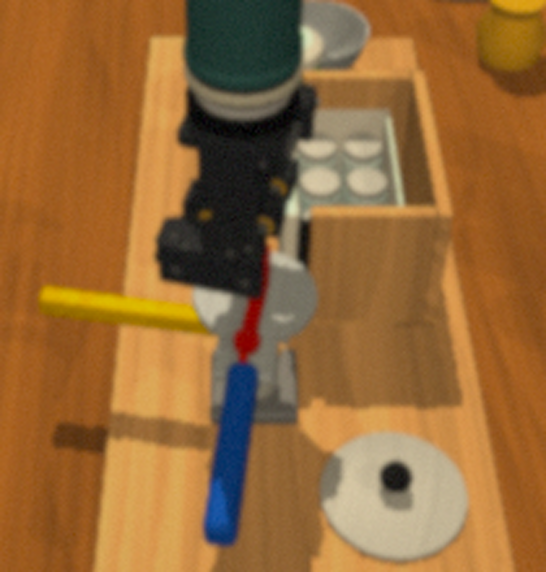

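```bash
cat >> h.py <<'E'
def ends(n,nm,z,im=None,k=None):
    lo,hi={"blue":((105,150,50),(125,255,255)),"yel":((22,190,80),(33,255,255)),"red":((0,200,90),(5,255,255))}[nm]
    c=cam(n)
    if im is None: im=get_image(n)
    hs=cv2.cvtColor(im,cv2.COLOR_RGB2HSV);m=cv2.inRange(hs,np.array(lo),np.array(hi))
    roi=np.zeros_like(m)
    if n=="top": roi[150:310,250:450]=255
    else: roi[180:370,190:330]=255
    m&=roi; nl,l,st,ce=cv2.connectedComponentsWithStats(m)
    i=1+np.argmax(st[1:,4]); ys,xs=np.nonzero(l==i)
    pts=np.stack([xs,ys],1).astype(np.float32)
    vx,vy,x0,y0=cv2.fitLine(pts,cv2.DIST_HUBER,0,.01,.01).ravel()
    t=(pts-[x0,y0])@np.array([vx,vy]); a=[x0+vx*t.min(),y0+vy*t.min()];b=[x0+vx*t.max(),y0+vy*t.max()]
    return onz(c,*a,z),onz(c,*b,z)
def angs(n):
    im=get_image(n)
    out={}
    for nm,z in (("yel",94),("blue",128)):
        try:
            a,b=ends(n,nm,z,im)
            if np.linalg.norm(a-AX)>np.linalg.norm(b-AX): a,b=b,a
            d=b-a; ux,uy=d[:2]@U[:2],d[:2]@V[:2]
            dd=(b-AX); tx,ty=dd[:2]@U[:2],dd[:2]@V[:2]
            f=(lambda x,y:np.arctan2(y,-x)) if nm=="yel" else (lambda x,y:np.arctan2(-x,-y))
            out[nm]=(round(float(f(ux,uy)),3),"tip",round(float(f(tx,ty)),3),b.round(0)[:2].tolist())
        except Exception as e: out[nm]=repr(e)
    print(n,out); return im
E
python3 - <<'E'
from h import *
import h
h.get_image=lambda n:cv2.cvtColor(cv2.imread(f"pics/{n}0.png"),cv2.COLOR_BGR2RGB)
angs("top");angs("side")
h.get_image=get_image
from rig import get_image as g
h.get_image=g
cv2.imwrite("pics/top5.png",angs("top")[:,:,::-1]);cv2.imwrite("pics/side5.png",angs("side")[:,:,::-1])
E
```

```text
top {'yel': (0.167, 'tip', 0.172, [378.0, 32.0]), 'blue': (0.239, 'tip', 0.239, [487.0, -198.0])}
side {'yel': (0.197, 'tip', 0.178, [378.0, 34.0]), 'blue': (0.236, 'tip', 0.24, [486.0, -202.0])}
top {'yel': (0.137, 'tip', 0.165, [378.0, 31.0]), 'blue': (0.214, 'tip', 0.127, [509.0, -204.0])}
side {'yel': (0.194, 'tip', 0.176, [378.0, 33.0]), 'blue': (0.117, 'tip', 0.123, [509.0, -208.0])}
```

View pics/top5.png

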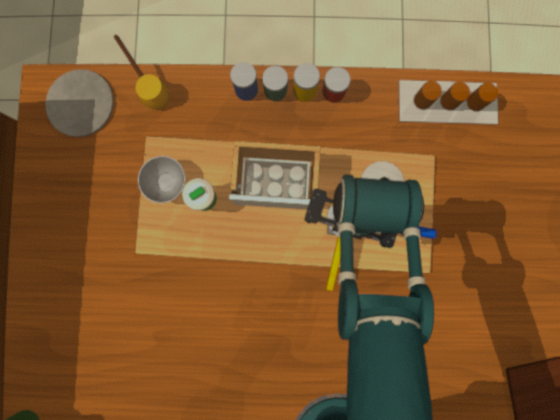

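Measurements show the bar hasn't moved (0.17); the handle slipped to 0.12 within tooth slack. Sideways force is building, so I'll unload and lift off to look.

Call:
{"api": "apply_moves", "payload": {
  "motion": [
    [0,[1,0.5,0],[0,0,0]],
    [0,[1.5,0.5,-2],[0,0,0]],
    [0,[2,0,-6],[0,0,0]],
    [0,[6,0,-8],[0,0,0]],
    [0,[9,3,-8],[0,0,0]]
  ]
}}

```text
time: 6.85
ee_pos: [457.3, 57.9, 233.1]
ee_rot: [-0.462, -3.106, -0.023]
wrist_force: [-0.1, 0.3, -0.4]
finger_gap: 0.6
```

```bash
python3 - <<'E'
from h import *
rel([])
im=angs("top")[:,:,::-1];cv2.imwrite("pics/top6.png",cv2.resize(im[130:300,220:440],None,fx=3.5,fy=3.5,interpolation=cv2.INTER_CUBIC))
im=angs("side")[:,:,::-1];cv2.imwrite("pics/side6.png",cv2.resize(im[140:360,190:400],None,fx=2.4,fy=2.4,interpolation=cv2.INTER_CUBIC))
im=get_image("wrist")[:,:,::-1];cv2.imwrite("pics/wrist6.png",im)
E
```

```text
t 6.85 p [457.3  57.9 233.1] yaw 1.275 F [-0.1  0.3 -0.4] gap 0.6
top {'yel': (1.553, 'tip', 0.219, [383.0, 39.0]), 'blue': (0.153, 'tip', 0.125, [510.0, -204.0])}
side {'yel': (0.205, 'tip', 0.182, [377.0, 35.0]), 'blue': (0.116, 'tip', 0.123, [509.0, -208.0])}
```

View pics/side6.png

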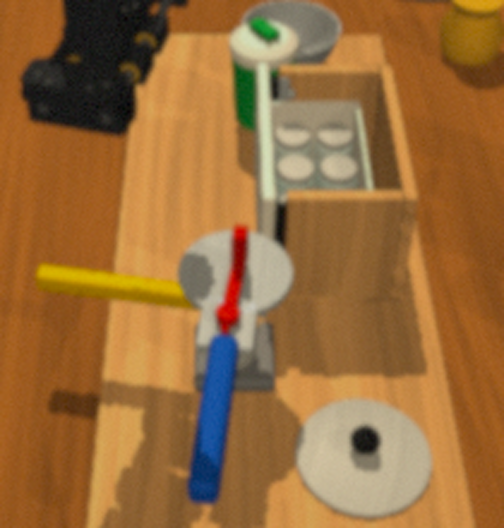

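View pics/top6.png

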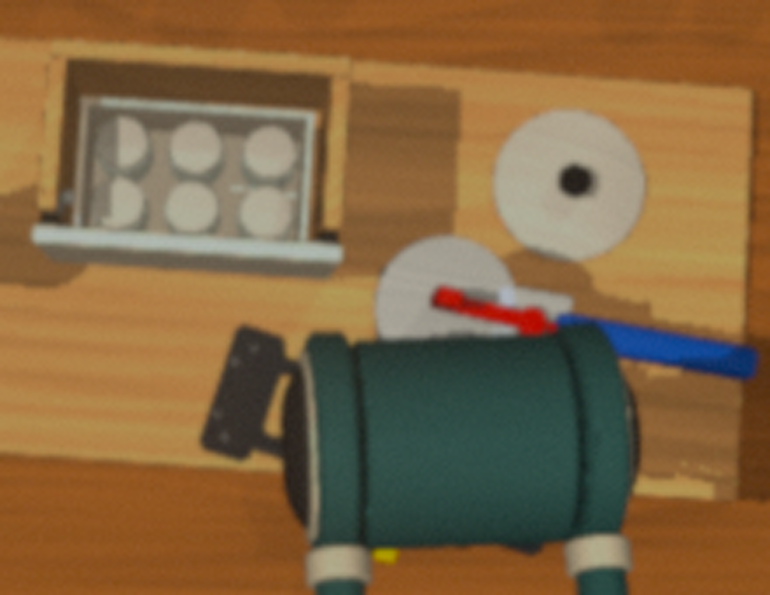

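View pics/wrist6.png

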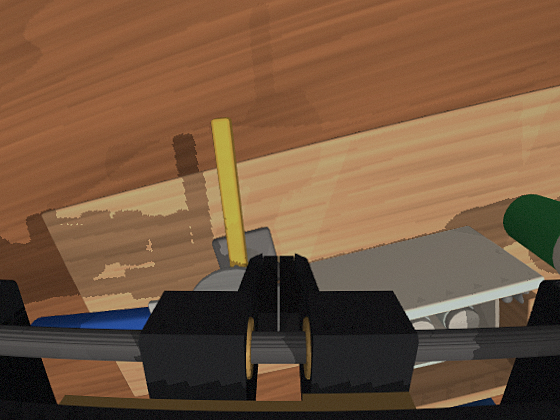

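```bash
python3 - <<'E'
from h import *
c=cam("top"); s=cam("side")
t=lambda x,y:(220+x/3.5-.36,130+y/3.5-.36)
sd=lambda x,y:(190+x/2.4-.3,140+y/2.4-.3)
T=onz(c,*t(450,297),168);P=onz(c,*t(537,322),145)
print("tab",T,"tri",tri(c,t(448,297),s,sd(240,232)),"pivot",P)
hd=.122+.045; D=np.array([-np.sin(hd),-np.cos(hd)]);piv=AX[:2]+54*D;print("piv calc",piv)
inw=np.arctan2(-D[1],-D[0])
a=np.arctan2(*(T[:2]-piv)[::-1]);print("lever",inw-a,"dist",np.linalg.norm(T[:2]-piv))
tab=lambda L:piv+58*np.array([np.cos(inw-L),np.sin(inw-L)])
for L in (-.5,0,.1,.2,.3,.4,.5): print(L,tab(L).round(1),"tangent ang",round(inw-L-np.pi/2,3))
E
```

```text
tab [547.67192799  -0.56188159 168.        ] tri (array([547.14621948,   0.75724966, 168.51519199]), np.float64(0.9158049447300668)) pivot [534.64778471 -59.36982511 145.        ]
piv calc [535.02385875 -57.24874542]
lever 0.05252592868037098 dist 58.080755724795466
-0.5 [516.1  -2.4] tangent ang 0.333
0 [ 5.447e+02 -1.000e-01] tangent ang -0.167
0.1 [550.3  -1.3] tangent ang -0.267
0.2 [555.8  -3.1] tangent ang -0.367
0.3 [561.1  -5.5] tangent ang -0.467
0.4 [566.2  -8.3] tangent ang -0.567
0.5 [570.9 -11.7] tangent ang -0.667
```

The lever is hanging at mid (≈0.05): the shut fingers' seam apparently snagged the tab corner. I'll straddle the tab with open jaws so a flat pad pushes it the rest of the way along the tangent.

```bash
python3 - <<'E'
from h import *
print(observe()["q"].round(2))
for s in (np.pi,0):
  rel([((547,0,235),downrot(s-.3))])
E
```

```text
[ 0.06 -0.15  2.05  0.02  1.24 -1.22]
t 7.0 p [456.3  59.3 231. ] yaw 1.281 F [-0.2 -1.1  0.1] gap 0.3
[-10.38, -3.08, -0.51] [0.016, 0.005, -1.561]
t 7.0 p [456.3  59.3 231. ] yaw 1.281 F [-0.2 -1.1  0.1] gap 0.3
[-10.38, -3.08, -0.51] [0.005, -0.016, 1.581]
```

Call:
{"api": "apply_moves", "payload": {
  "motion": [
    [3.6,[0,0,0],[0,0,0.18]],
    [3.6,[0,0,0],[0,0,0.36]],
    [3.6,[0,0,0],[0,0,0.54]],
    [3.6,[0,0,0],[0,0,0.72]],
    [3.6,[0,0,0],[0,0,0.9]]
  ]
}}

```text
time: 7.62
ee_pos: [457.4, 58.4, 231.4]
ee_rot: [-1.764, -2.588, -0.017]
wrist_force: [0.0, 1.2, 0.2]
finger_gap: 36.1
```

```bash
python3 - <<'E'
from h import *
print(observe()["q"].round(2))
rel([((547,0,235),downrot(-.3)),((547,0,150),downrot(-.3))])
E
```

```text
[ 0.06 -0.14  2.05  0.02  1.24 -0.32]
t 7.62 p [457.4  58.4 231.4] yaw 0.374 F [0.  1.2 0.2] gap 36.1
[-8.7, 6.21, -0.47] [-0.002, -0.015, 0.674]
[-8.82, 6.18, 8.03] [-0.002, -0.015, 0.674]
```

Call:
{"api": "apply_moves", "payload": {
  "motion": [
    [3.6,[-2,1.5,-0.5],[0,0,0.17]],
    [3.6,[-4,3,-0.5],[0,0,0.34]],
    [3.6,[-6.2,4.6,-0.5],[0,0,0.5]],
    [3.6,[-8.7,6.2,-0.4],[0,-0.015,0.67]],
    [3.6,[-8.7,6.2,-0.4],[0,-0.015,0.67]]
  ]
}}

```text
time: 8.25
ee_pos: [548.6, -1.8, 234.2]
ee_rot: [2.525, 1.868, -0.003]
wrist_force: [-0.2, 0.0, 0.8]
finger_gap: 36.2
```

```bash
python3 - <<'E'
from h import *
rel([((547.4,0,150),downrot(-.3))])
im=angs("side")[:,:,::-1];cv2.imwrite("pics/side7.png",cv2.resize(im[140:360,190:400],None,fx=2.4,fy=2.4,interpolation=cv2.INTER_CUBIC))
im=get_image("wrist")[:,:,::-1];cv2.imwrite("pics/wrist7.png",im)
E
```

```text
t 8.25 p [548.6  -1.8 234.2] yaw -0.297 F [-0.2  0.   0.8] gap 36.2
[0.15, -0.16, 8.42] [-0.001, 0.001, 0.003]
side {'yel': (0.202, 'tip', 0.18, [378.0, 34.0]), 'blue': (0.118, 'tip', 0.124, [509.0, -208.0])}
```

View pics/wrist7.png

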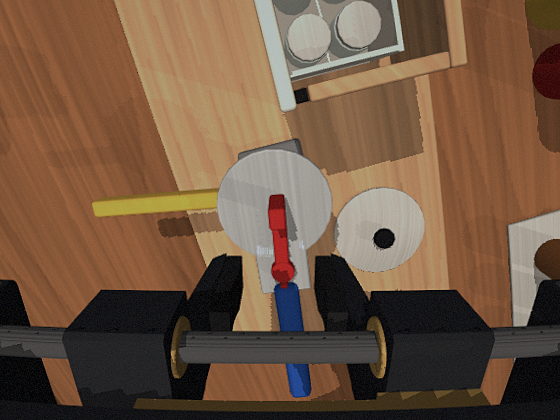

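View pics/side7.png

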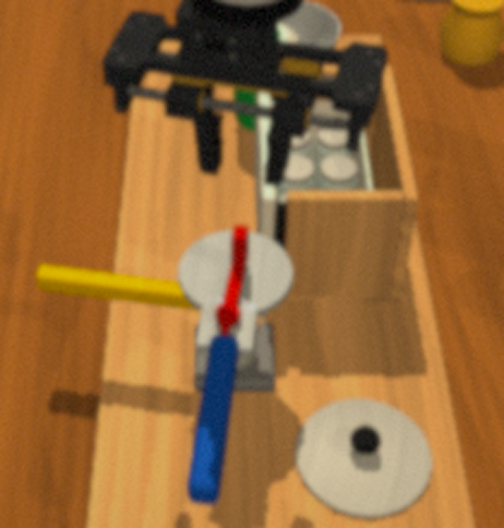

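The wrist view shows the red tab at (276,205), centred between the open fingers. Descending around it.

Call:
{"api": "apply_moves", "payload": {
  "motion": [
    [3.6,[0.1,-0.1,4],[0,0,0]],
    [3.6,[0.1,-0.1,7],[0,0,0]],
    [3.6,[0.1,-0.1,8.4],[0,0,0]]
  ]
}}

```text
time: 8.72
ee_pos: [544.1, 1.1, 148.3]
ee_rot: [-2.519, -1.872, 0.007]
wrist_force: [0.0, 0.0, 0.6]
finger_gap: 35.9
```

```bash
python3 - <<'E'
from h import *
rel([((559,-2.5,150),downrot(-.35)),((573.3,-12,150),downrot(-.5)),((580.3,-19.1,150),downrot(-.667)),((584,-22,150),downrot(-.667))]); print(observe()["torque"])
E
```

```text
t 8.72 p [544.1   1.1 148.3] yaw -0.293 F [0.  0.  0.6] gap 35.9
[0.08, 1.53, -0.18] [-0.005, 0.002, 0.057]
[-0.41, 3.17, -0.19] [-0.005, 0.002, 0.207]
[-0.89, 4.04, -0.19] [-0.005, 0.003, 0.374]
[-1.06, 4.48, -0.2] [-0.005, 0.003, 0.374]
[-0.07387242  0.07589113  0.01248137]
```

Call:
{"api": "apply_moves", "payload": {
  "motion": [
    [3.6,[0.1,1.2,-0.1],[0,0,0.05]],
    [3.6,[-0.2,2.2,-0.1],[0,0,0.15]],
    [3.6,[-0.5,3.2,-0.1],[0,0,0.25]],
    [3.6,[-0.9,4,-0.1],[0,0,0.37]],
    [3.6,[-1.1,4.4,-0.1],[0,0,0.37]]
  ]
}}

```text
time: 9.35
ee_pos: [579.9, -18.8, 149.5]
ee_rot: [-2.813, -1.371, 0.014]
wrist_force: [-13.4, 15.8, 8.8]
finger_gap: 36.4
```

```bash
python3 - <<'E'
from h import *
rel([]);print(observe()["torque"])
im=angs("side")[:,:,::-1];cv2.imwrite("pics/side8.png",cv2.resize(im[140:360,190:400],None,fx=2.4,fy=2.4,interpolation=cv2.INTER_CUBIC))
im=get_image("wrist")[:,:,::-1];cv2.imwrite("pics/wrist8.png",im)
E
```

```text
t 9.35 p [579.9 -18.8 149.5] yaw -0.664 F [-13.4  15.8   8.8] gap 36.4
[ 2.30105861  2.37647066 -0.14985874]
side {'yel': (0.2, 'tip', 0.179, [377.0, 34.0]), 'blue': (0.117, 'tip', 0.125, [509.0, -209.0])}
```

View pics/wrist8.png

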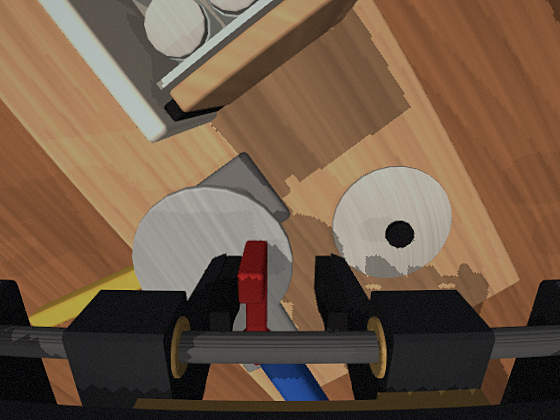

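View pics/side8.png

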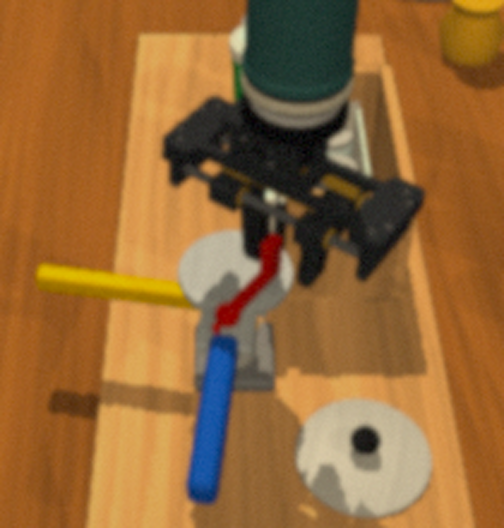

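Wrist view: the tab lies against the far side at (255,260); force ~20 N at the lever stop, handle and bar unmoved. Backing off and rising, then to the handle.

Call:
{"api": "apply_moves", "payload": {
  "motion": [
    [3.6,[0,-0.9,0],[0,0,0]],
    [3.6,[0,-1.2,-1],[0,0,0]],
    [3.6,[0,-1.2,-5],[0,0,0]],
    [3.6,[0,-1.2,-7],[0,0,-0.1]]
  ]
}}

```text
time: 9.95
ee_pos: [572.8, -11.9, 223.3]
ee_rot: [-2.74, -1.517, 0.007]
wrist_force: [0.2, 0.5, -1.2]
finger_gap: 35.6
```

```bash
cat >> h.py <<'E'
def hp(h,z=106,r=150,off=0):
    """tool pose straddling handle at angle h; off mm along ACW tangent"""
    a=h+.045; p=AX+r*np.array([-np.sin(a),-np.cos(a),0])+off*np.array([np.cos(a),-np.sin(a),0]); p[2]=z
    return p,downrot(-a)
E
python3 - <<'E'
from h import *
im=angs("top")[:,:,::-1];cv2.imwrite("pics/top9.png",cv2.resize(im[130:300,220:440],None,fx=3.5,fy=3.5,interpolation=cv2.INTER_CUBIC))
im=angs("side")[:,:,::-1]
im=get_image("wrist")[:,:,::-1];cv2.imwrite("pics/wrist9.png",im)
rel([hp(.122,215),hp(.122,106)])
E
```

```text
top {'yel': (0.171, 'tip', 0.173, [378.0, 33.0]), 'blue': (0.128, 'tip', 0.127, [512.0, -190.0])}
side {'yel': (0.198, 'tip', 0.178, [377.0, 34.0]), 'blue': (0.122, 'tip', 0.128, [508.0, -207.0])}
t 10.1 p [572.6 -12.  222.1] yaw -0.564 F [-0.2 -0.5 -0.9] gap 36.4
[-14.69, 2.96, 0.68] [-0.01, -0.002, -0.397]
[-14.7, 3.07, 11.58] [-0.01, -0.002, -0.397]
```

View pics/wrist9.png

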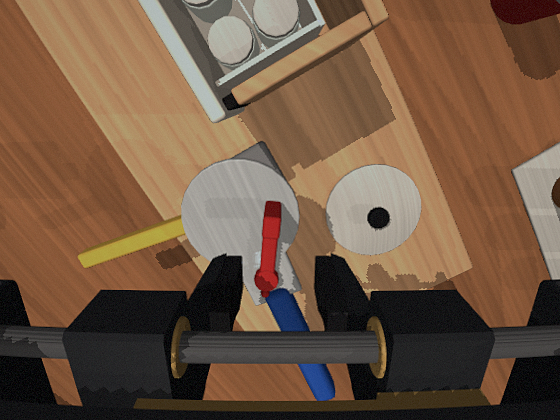

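```bash
python3 - <<'E'
from h import *
c=cam("wrist")
T=onz(c,272,208,168)[:2];piv=AX[:2]+54*np.array([-np.sin(.17),-np.cos(.17)])
inw=np.pi/2-.17
print(T,"lever",inw-np.arctan2(*(T-piv)[::-1]), np.linalg.norm(T-piv))
E
```

```text
[576.80999572   2.82674067] lever 0.4397419619743461 73.24789562287994
```

Call:
{"api": "apply_moves", "payload": {
  "motion": [
    [3.6,[-4,0.8,-0.3],[0,0,-0.1]],
    [3.6,[-8,1.6,-0.3],[0,0,-0.2]],
    [3.6,[-12,2.4,0],[0,0,-0.3]],
    [3.6,[-14.7,3,0.4],[0,0,-0.4]],
    [3.6,[-14.7,3,0.5],[0,0,-0.4]]
  ]
}}

```text
time: 10.72
ee_pos: [518.0, -153.4, 215.2]
ee_rot: [-2.392, -2.019, 0.007]
wrist_force: [0.6, -0.3, 0.3]
finger_gap: 36.0
```

```bash
python3 - <<'E'
from h import *
rel([hp(.122,106)])
im=get_image("wrist")[:,:,::-1];cv2.imwrite("pics/wrist10.png",im)
im=get_image("side")[:,:,::-1];cv2.imwrite("pics/side10.png",im)
E
```

```text
t 10.72 p [ 518.  -153.4  215.2] yaw -0.169 F [ 0.6 -0.3  0.3] gap 36.0
[0.12, 0.21, 10.92] [-0.012, -0.005, -0.002]
```

View pics/wrist10.png

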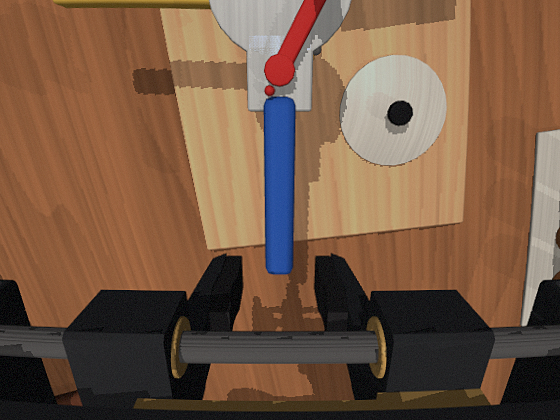

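View pics/side10.png

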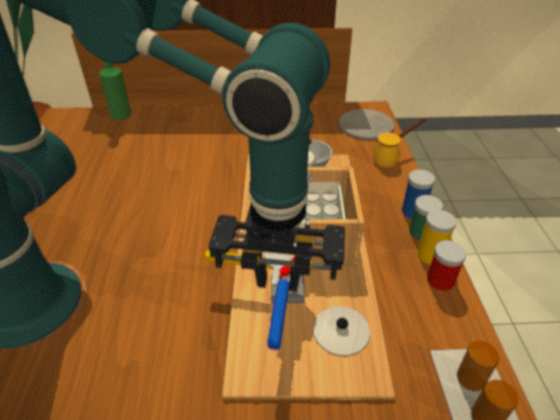

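The handle (x≈280 px) is centred between the fingers and the lever points to the far side. Descending around the grip.

Call:
{"api": "apply_moves", "payload": {
  "motion": [
    [3.6,[0.1,0.1,3.5],[0,0,0]],
    [3.6,[0.1,0.1,7],[0,0,0]],
    [3.6,[0.1,0.1,10],[0,0,0]],
    [3.6,[0.1,0.1,10.9],[0,0,0]],
    [3.2,[0.1,0.1,10.9],[0,0,0]]
  ]
}}

```text
time: 11.45
ee_pos: [519.1, -149.5, 106.5]
ee_rot: [-2.389, -2.021, 0.006]
wrist_force: [1.3, -0.1, 0.1]
finger_gap: 32.2
```

```bash
python3 - <<'E'
from h import *
rel([hp(h) for h in (.0,-.15,-.3,-.45,-.6)])
E
```

```text
t 11.45 p [ 519.1 -149.5  106.5] yaw -0.167 F [ 1.3 -0.1  0.1] gap 32.2
[-0.12, 1.87, 0.03] [-0.012, -0.006, -0.122]
[0.31, 4.07, 0.0] [-0.011, -0.007, -0.272]
[1.08, 6.18, -0.02] [-0.011, -0.008, -0.422]
[2.15, 8.16, -0.03] [-0.01, -0.009, -0.572]
[3.5, 9.95, -0.05] [-0.009, -0.009, -0.722]
```

Call:
{"api": "apply_moves", "payload": {
  "motion": [
    [3.2,[-0.1,1.9,0],[0,0,-0.12]],
    [3.2,[0.1,3,0],[0,0,-0.2]],
    [3.2,[0.3,4.1,0],[0,0,-0.27]]
  ]
}}

```text
time: 11.82
ee_pos: [561.1, -153.2, 107.8]
ee_rot: [-2.093, -2.326, 0.002]
wrist_force: [-1.9, 1.1, 0.0]
finger_gap: 31.9
```

```bash
python3 - <<'E'
from h import *
rel([hp(h) for h in (-.3,-.45,-.55,-.63,-.68)])
angs("side");angs("top")
E
```

```text
t 11.82 p [ 561.1 -153.2  107.8] yaw 0.105 F [-1.9  1.1  0. ] gap 31.9
[0.18, 2.11, 0.17] [-0.008, -0.009, -0.15]
[0.68, 4.3, 0.15] [-0.007, -0.009, -0.3]
[1.19, 5.7, 0.14] [-0.007, -0.01, -0.4]
[1.7, 6.79, 0.14] [-0.007, -0.01, -0.48]
[2.07, 7.45, 0.13] [-0.006, -0.01, -0.53]
side {'yel': (0.198, 'tip', 0.178, [378.0, 34.0]), 'blue': (-0.123, 'tip', -0.118, [559.0, -211.0])}
top {'yel': (0.167, 'tip', 0.172, [378.0, 32.0]), 'blue': (-0.132, 'tip', -0.137, [557.0, -145.0])}
```

Bar unchanged while the handle swung to -0.12: it free-wheels. Swinging further back.

Call:
{"api": "apply_moves", "payload": {
  "motion": [
    [3.2,[0.2,2.1,0.1],[0,0,-0.15]],
    [3.2,[0.7,4.3,0.1],[0,0,-0.3]],
    [3.2,[1.2,5.7,0.1],[0,0,-0.4]],
    [3.2,[1.7,6.8,0.1],[0,0,-0.48]],
    [3.2,[2.1,7.5,0.1],[0,0,-0.53]]
  ]
}}

```text
time: 12.55
ee_pos: [635.4, -124.9, 108.0]
ee_rot: [-1.415, -2.796, -0.003]
wrist_force: [-2.5, 0.3, -0.5]
finger_gap: 32.0
```

```bash
python3 - <<'E'
from h import *
angs("side");im=angs("top")
rel([hp(h) for h in (-.5,-.34,-.18,-.02,.14)])
cv2.imwrite("pics/top11.png",im[:,:,::-1])
E
```

```text
side {'yel': (0.195, 'tip', 0.175, [378.0, 33.0]), 'blue': (0.884, 'tip', -0.547, [580.0, -69.0])}
top {'yel': (0.168, 'tip', 0.172, [378.0, 33.0]), 'blue': (-0.658, 'tip', -0.663, [627.0, -121.0])}
t 12.65 p [ 635.9 -124.6  108. ] yaw 0.633 F [ 0.4 -0.2  0.8] gap 32.0
[0.4, -2.93, 0.21] [-0.001, -0.008, 0.178]
[1.01, -5.24, 0.21] [-0.002, -0.007, 0.338]
[1.98, -7.43, 0.22] [-0.002, -0.007, 0.498]
[3.29, -9.44, 0.23] [-0.003, -0.007, 0.658]
[4.9, -11.22, 0.25] [-0.004, -0.007, 0.818]
```

Handle at -0.66, bar still at 0.17. Now the driving stroke.

Call:
{"api": "apply_moves", "payload": {
  "motion": [
    [3.2,[0.4,-2.9,0.1],[0,0,0.18]],
    [3.2,[1,-5.2,0.1],[0,0,0.34]],
    [3.2,[2,-7.4,0.1],[0,0,0.5]],
    [3.2,[3.3,-9.4,0.1],[0,0,0.66]],
    [3.2,[4.9,-11.2,0.1],[0,0,0.82]]
  ]
}}

```text
time: 13.28
ee_pos: [517.9, -152.1, 108.8]
ee_rot: [-2.425, -1.992, -0.005]
wrist_force: [5.6, 2.6, -2.2]
finger_gap: 32.1
```

```bash
python3 - <<'E'
from h import *
angs("side");im=angs("top")
rel([hp(h) for h in (.28,.42,.56,.64,.72)])
E
```

```text
side {'yel': (0.636, 'tip', 0.595, [406.0, 99.0]), 'blue': (0.092, 'tip', 0.095, [515.0, -209.0])}
top {'yel': (0.617, 'tip', 0.618, [410.0, 100.0]), 'blue': (0.115, 'tip', 0.117, [522.0, -142.0])}
t 13.38 p [ 515.5 -151.6  108.3] yaw -0.19 F [ 0.4 -0.4 -1. ] gap 31.9
[0.17, -2.0, 0.24] [-0.005, -0.004, 0.135]
[0.59, -4.06, 0.25] [-0.005, -0.004, 0.275]
[1.3, -6.03, 0.26] [-0.005, -0.003, 0.415]
[1.83, -7.11, 0.27] [-0.006, -0.003, 0.495]
[2.44, -8.14, 0.28] [-0.006, -0.003, 0.575]
```

Call:
{"api": "apply_moves", "payload": {
  "motion": [
    [3.2,[0.2,-2,0.1],[0,0,0.13]],
    [3.2,[0.6,-4,0.1],[0,0,0.27]],
    [3.2,[1.3,-6,0.1],[0,0,0.41]],
    [3.2,[1.8,-7.1,0.1],[0,0,0.49]],
    [3.2,[2.4,-8,0.1],[0,0,0.56]]
  ]
}}

```text
time: 14.0
ee_pos: [443.1, -114.4, 109.2]
ee_rot: [-2.879, -1.254, -0.001]
wrist_force: [1.5, -5.7, -0.1]
finger_gap: 32.0
```

```bash
python3 - <<'E'
from h import *
angs("side");im=angs("top")
rel([hp(h) for h in (.54,.38,.22,.06,-.1)])
E
```

```text
side {'yel': (1.139, 'tip', 1.133, [477.0, 157.0]), 'blue': (0.636, 'tip', 0.646, [413.0, -162.0])}
top {'yel': (1.149, 'tip', 1.149, [482.0, 154.0]), 'blue': (0.665, 'tip', 0.665, [457.0, -105.0])}
t 14.1 p [ 442.4 -113.5  108.9] yaw -0.748 F [-0.  -2.7  0.9] gap 31.7
[0.14, 2.44, 0.29] [-0.003, -0.002, -0.163]
[0.71, 4.77, 0.28] [-0.003, -0.002, -0.323]
[1.65, 6.97, 0.27] [-0.003, -0.003, -0.483]
[2.93, 9.0, 0.27] [-0.003, -0.003, -0.643]
[4.52, 10.8, 0.27] [-0.002, -0.003, -0.803]
```

Bar at 1.15. Second backstroke.

Call:
{"api": "apply_moves", "payload": {
  "motion": [
    [3.2,[0.1,2.4,0.2],[0,0,-0.16]],
    [3.2,[0.7,4.8,0.2],[0,0,-0.32]],
    [3.2,[1.6,7,0.2],[0,0,-0.48]],
    [3.2,[2.9,9,0.2],[0,0,-0.64]],
    [3.2,[4.5,10.8,0.2],[0,0,-0.8]]
  ]
}}

```text
time: 14.72
ee_pos: [552.5, -154.2, 106.4]
ee_rot: [-2.15, -2.283, -0.001]
wrist_force: [-1.5, 0.8, 0.8]
finger_gap: 32.0
```

```bash
python3 - <<'E'
from h import *
rel([hp(h) for h in (-.25,-.4,-.5)])
E
```

```text
t 14.72 p [ 552.5 -154.2  106.4] yaw 0.06 F [-1.5  0.8  0.8] gap 32.0
[0.2, 2.22, 0.03] [-0.003, -0.005, -0.145]
[0.7, 4.41, 0.03] [-0.002, -0.005, -0.295]
[1.2, 5.83, 0.02] [-0.002, -0.005, -0.395]
```

Call:
{"api": "apply_moves", "payload": {
  "motion": [
    [3.2,[0.2,2.2,0],[0,0,-0.15]],
    [3.2,[0.7,4.4,0],[0,0,-0.3]],
    [3.2,[1.2,5.8,0],[0,0,-0.4]],
    [3.2,[1.2,5.8,0],[0,0,-0.4]]
  ]
}}

```text
time: 15.22
ee_pos: [610.8, -138.5, 106.2]
ee_rot: [-1.652, -2.666, -0.003]
wrist_force: [-1.1, -0.1, -1.7]
finger_gap: 32.2
```

```bash
python3 - <<'E'
from h import *
angs("side");im=angs("top")
rel([hp(h) for h in (-.35,-.2,-.05,.1,.2)])
E
```

```text
side {'yel': (1.144, 'tip', 1.142, [479.0, 158.0]), 'blue': (0.007, 'tip', -0.404, [603.0, -160.0])}
top {'yel': (1.15, 'tip', 1.149, [482.0, 153.0]), 'blue': (-0.473, 'tip', -0.484, [604.0, -132.0])}
t 15.32 p [ 609.5 -138.7  106. ] yaw 0.459 F [ 0.3  0.4 -0.1] gap 31.9
[0.16, -2.21, 0.01] [-0.002, -0.006, 0.154]
[0.67, -4.39, 0.01] [-0.003, -0.005, 0.304]
[1.5, -6.48, 0.02] [-0.003, -0.005, 0.454]
[2.64, -8.42, 0.03] [-0.003, -0.005, 0.604]
[3.55, -9.61, 0.04] [-0.004, -0.005, 0.704]
```

Call:
{"api": "apply_moves", "payload": {
  "motion": [
    [3.2,[0.2,-2.2,0],[0,0,0.15]],
    [3.2,[0.7,-4.4,0],[0,0,0.3]],
    [3.2,[1.5,-6.5,0],[0,0,0.45]],
    [3.2,[2.6,-8.4,0],[0,0,0.6]],
    [3.2,[3.2,-9.2,0],[0,0,0.66]]
  ]
}}

```text
time: 15.95
ee_pos: [512.7, -151.2, 106.8]
ee_rot: [-2.434, -1.98, -0.002]
wrist_force: [3.6, 0.7, -3.7]
finger_gap: 32.1
```

```bash
python3 - <<'E'
from h import *
angs("side");im=angs("top")
rel([hp(h) for h in (.2,.25,.3,.35,.4)])
E
```

```text
side {'yel': (3.142, 'tip', -1.978, [565.0, -61.0]), 'blue': (0.133, 'tip', 0.13, [508.0, -208.0])}
top {'yel': (1.421, 'tip', 1.418, [526.0, 165.0]), 'blue': (0.149, 'tip', 0.138, [519.0, -141.0])}
t 16.05 p [ 512.2 -151.1  106.8] yaw -0.202 F [ 1.2  0.3 -1. ] gap 32.1
[0.06, -0.48, 0.08] [-0.004, -0.003, 0.043]
[0.11, -1.23, 0.08] [-0.004, -0.003, 0.093]
[0.2, -1.97, 0.09] [-0.004, -0.003, 0.143]
[0.33, -2.71, 0.09] [-0.004, -0.003, 0.193]
[0.49, -3.44, 0.09] [-0.004, -0.003, 0.243]
```

Call:
{"api": "apply_moves", "payload": {
  "motion": [
    [3.2,[0.1,-0.8,0],[0,0,0.06]],
    [3.2,[0.1,-1.3,0],[0,0,0.1]],
    [3.2,[0.2,-1.8,0],[0,0,0.13]],
    [3.2,[0.2,-2.1,0],[0,0,0.15]]
  ]
}}

```text
time: 16.55
ee_pos: [492.6, -145.3, 107.3]
ee_rot: [-2.574, -1.796, -0.001]
wrist_force: [3.7, -1.3, -0.8]
finger_gap: 31.8
```

Call:
{"api": "apply_moves", "payload": {
  "motion": [
    [3.2,[0,-0.3,0],[0,0,0.02]],
    [3.2,[0,-0.5,0],[0,0,0.03]]
  ]
}}

```text
time: 16.8
ee_pos: [488.0, -143.6, 107.4]
ee_rot: [-2.601, -1.756, -0.002]
wrist_force: [4.4, -2.7, -2.7]
finger_gap: 31.7
```

```bash
python3 - <<'E'
from h import *
im=angs("top");rel([])
E
```

```text
top {'yel': (1.573, 'tip', 1.574, [552.0, 165.0]), 'blue': (0.304, 'tip', 0.299, [497.0, -134.0])}
t 16.85 p [ 487.8 -143.5  107.3] yaw -0.383 F [ 3.1 -2.6 -2.5] gap 32.3
```

Call:
{"api": "apply_moves", "payload": {
  "motion": [
    [3.2,[0,-0.3,0],[0,0,0.02]],
    [3.2,[0,-0.4,0],[0,0,0.02]]
  ]
}}

```text
time: 17.1
ee_pos: [484.5, -142.3, 107.3]
ee_rot: [-2.619, -1.731, -0.002]
wrist_force: [4.2, -1.5, -3.2]
finger_gap: 31.6
```

```bash
python3 - <<'E'
from h import *
im=angs("top");rel([])
E
```

```text
top {'yel': (1.575, 'tip', 1.574, [552.0, 165.0]), 'blue': (0.317, 'tip', 0.321, [495.0, -133.0])}
t 17.15 p [ 484.4 -142.2  107.3] yaw -0.403 F [ 5.3 -2.2 -3. ] gap 32.0
```

Call:
{"api": "apply_moves", "payload": {
  "motion": [
    [3.2,[0,-0.4,0],[0,0,0.02]],
    [3.2,[0,-0.6,0],[0,0,0.03]],
    [3.2,[0,-0.6,0],[0,0,0.03]]
  ]
}}

```text
time: 17.52
ee_pos: [480.0, -140.4, 107.4]
ee_rot: [2.647, 1.692, 0.004]
wrist_force: [6.8, -3.6, -5.2]
finger_gap: 31.9
```

```bash
python3 - <<'E'
from h import *
im=angs("top");rel([])
cv2.imwrite("pics/top12.png",im[:,:,::-1])
E
```

```text
top {'yel': (1.575, 'tip', 1.575, [552.0, 165.0]), 'blue': (0.358, 'tip', 0.353, [491.0, -131.0])}
t 17.57 p [ 480.  -140.4  107.4] yaw -0.433 F [ 7.1 -3.1 -5.2] gap 31.8
```

View pics/top12.png

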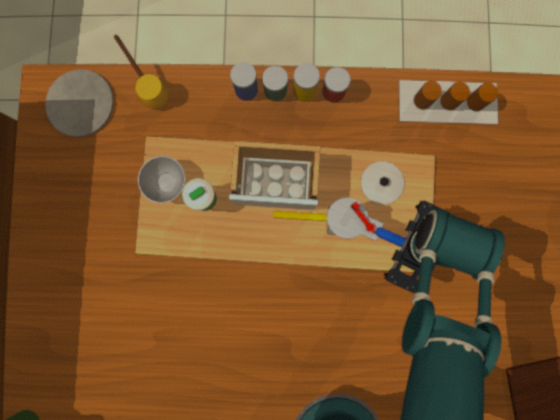

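The bar is stationary at 1.575 while the force climbs, so it's at the stop. Releasing and retreating straight up.

Call:
{"api": "apply_moves", "payload": {
  "motion": [
    [3.6,[0,0.4,0],[0,0,0]],
    [4.2,[0,0.45,-0.5],[0,0,0]],
    [4.2,[0,0.5,-5],[0,0,0]],
    [4.2,[0,0.5,-10],[0,0,0]],
    [4.2,[5,-4,-12],[0,0,0]]
  ]
}}

```text
time: 18.2
ee_pos: [468.3, -87.2, 229.3]
ee_rot: [2.648, 1.684, 0.009]
wrist_force: [0.6, 1.0, -0.3]
finger_gap: 41.9
```

Call:
{"api": "apply_moves", "payload": {
  "motion": [
    [4.2,[-2,-5,0],[0,0,0]],
    [4.2,[-4,-10,0],[0,0,0]],
    [4.2,[-6,-12,0],[0,0,0]]
  ]
}}

```text
time: 18.58
ee_pos: [330.7, -89.5, 227.7]
ee_rot: [2.648, 1.688, 0.005]
wrist_force: [0.7, -0.4, 0.5]
finger_gap: 41.8
```

```bash
python3 - <<'E'
from h import *
rel([])
im=angs("top")[:,:,::-1];cv2.imwrite("pics/top13.png",cv2.resize(im[130:300,140:440],None,fx=2.6,fy=2.6,interpolation=cv2.INTER_CUBIC))
im=angs("side")[:,:,::-1];cv2.imwrite("pics/side13.png",cv2.resize(im[140:360,190:400],None,fx=2.4,fy=2.4,interpolation=cv2.INTER_CUBIC))
E
```

```text
t 18.57 p [330.7 -89.5 227.7] yaw -0.436 F [ 0.7 -0.4  0.5] gap 41.8
top {'yel': (1.575, 'tip', 1.576, [552.0, 165.0]), 'blue': (0.268, 'tip', 0.269, [482.0, -196.0])}
side {'yel': (1.583, 'tip', 1.569, [552.0, 171.0]), 'blue': (0.268, 'tip', 0.271, [480.0, -200.0])}
```

View pics/top13.png

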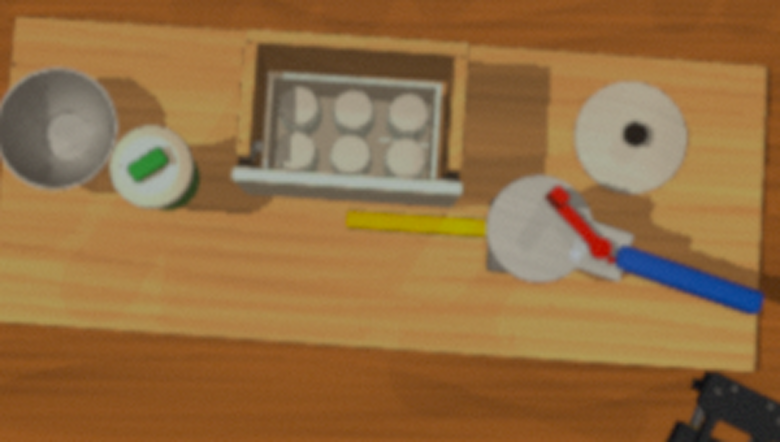

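View pics/side13.png

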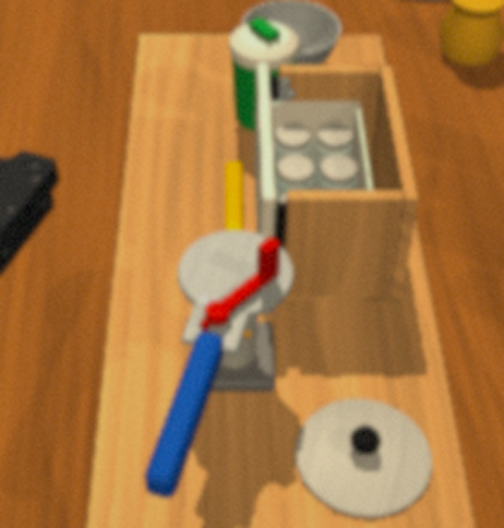

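The bin is shut, the bar lies straight across its front, the lever leans away, and the bystanders haven't moved. Handing in.

```bash
python3 -c "
from rig import close_job
print(close_job())"
```

```text
the job is handed in; nothing more can be done
None
```

The job was handed in at about 18.7 s of the 72 s allowed.

- **Bin:** I pushed it against its seal to the stop, where the force rose to about 24 N with no further movement. It was still upright and flush in the last pictures.
- **Lever:** The first push, with shut fingers, snagged the tab. It left the lever hanging at mid and nudged the handle from 0.24 to 0.12 within the tooth slack; the bar did not move. I then pushed with the open jaws around the tab, and the lever went right over. One wrist-camera estimate read 0.44 rather than 0.5, but it put the tab 73 mm from the pivot instead of 58, so I trust the pictures, which show the tab on the far side.
- **Free-wheel check:** I swung the handle back to about -0.66 while the bar stayed at 0.17.
- **Bar:** Two working strokes took it to 0.17 → 1.15 → 1.57. At the end it stood still while the force rose, so it is at its stop. In the last views it reads 1.575 (top) and 1.57–1.58 (side), and it was never wound back.
- **At hand-in:** The last pictures show the cup, bowl and lid where they started. The gripper was clear of everything, with wrist force near zero.

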